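# Find the hidden catch of the sharpening-stone box and open it

### The arm

A 6-joint arm with a two-finger parallel gripper is mounted at the origin on a cart in front of the work surface, level with it; the furniture and walls round the work are solid. World frame = base frame: x ahead of the robot, y to its left, z up, the work surface at z = 0. Lengths are in m, angles in rad, forces in N, time in s.
With the tool pointing down it reaches from about 0.375 to 0.9 m from the base axis. Payload 3.1 kg.
Tool frame: the origin (TCP) lies between the finger pads; the fingertips stand 22 mm ahead of it and the grasp point (between the pads) lies 3 mm ahead of it; z points along the fingers, y is the line along which they close (so a half turn about z gives the same grasp; the last joint's range is limited). The gripper opens to 87 mm and grips with 3 to 60 N. Pads are 19 mm wide; open, the fingers measure 117 mm over their backs; the gripper's body (75 mm by 190 mm) begins 51 mm behind the grasp point.
Start: joints at [1.113, 0.527, 1.433, -0, 1.181, -0.178], TCP at [0.172, 0.601, 0.21] pointing down, gripper open.
Joint ranges: [-3.08, 3.08], [-0.75, 2.2], [0.22, 2.44], [-1.43, 4.57], [0, 2.65], [-2.85, 2.85]. Speed limits (rad/s): [2.79, 2.79, 3.14, 3.14, 3.14, 3.14].

### API

Orientations are given as a unit quaternion [x, y, z, w].
In Python, from rig import robot gives the robot as it stands.
- The arm moves only by the tool move_arm, never from a script. Its argument "series" is text: rows parted by semicolons, each of 6 numbers parted by spaces: the shift along the tool's x, y, z in mm, then the turn, a rotation vector about the tool's x, y, z in degrees. In form: dx dy dz ax ay az; .... A call has 1 to 8 rows; each row is the pose to reach, as a shift and turn from the pose commanded when the call began, along the tool's axes at that moment; what a row does not reach only later rows make up. A row lasts 1/12 s, in which the tool goes at most 41.7 mm and 7.16 degrees, less where a joint would pass 70% of its speed; a pose out of reach is approached as far as the arm can. A call with a gripper value outside its range is refused whole. "jaw" is the opening, from 0 (shut) to 1 (fully open), set as the call begins (left out, the last holds). The fingers move at their own pace and stop on an object; "newtons" is the grip in N (left out, the last holds). Time passes only in rows, so rows that repeat a pose let the fingers close. It gives the time, the measured TCP pose, the force, the opening and the grip force at its end, in the units of the state.
- robot.get_obs(): the state, without advancing time (a new reading comes with each control period).
- robot.camera(name): name is "scene" or "top" or "wrist"; returns a dict with "img" (420x560x3 uint8, red, green, blue), "mtx" (3x3 intrinsics, pixels), "world_to_cam" (4x4, takes a point from world to camera coordinates). Camera axes: x right, y down, z forward; pixel columns grow to the right and rows downward; lengths in m; the calibration is good to about 2 mm. A picture is of the moment at which its call begins. There is no depth.
- robot.hand_in(): hands the job in; it is judged then, once.
Trained networks look in a picture, given as the dict that the camera call returned (one of the last four; its "shot" number tells which), for a name from the list of things; names that differ only in an ending like _2 or _b are one class to them, and where a whole thing is asked for, a point or a joint stands for the part that bears it (a point fixed in the world has none). Each returns a list of dicts, best first, with "p" (0 to 1); they miss things now and then, are a little off and sometimes report something else, mostly with a low value. They report only what shows in the picture. A call takes as long as a camera call.
- robot.search_frame(picture, thing): "xyz" ([x, y, z] in m, in world coordinates, good to about 4 mm: the middle of the surface that is visible of it).
- robot.tip_of(picture, thing): "xyz" ([x, y, z] in m, in world coordinates, good to about 4 mm: a listed point, or the origin of a listed thing).
The state is a dict: "time": time; "q": joint angles; "joint_velocities": joint speeds; "joint_torque": joint torques, N m; "position": TCP position; "tool_rot": TCP orientation; "ft_force": force on the tool from outside, world axes, zero at the start; "moment": the same for the moment, N m; "grip_width": finger opening in m; "grip_force": force on a finger pad.
Only numpy, scipy, OpenCV 4.12 (cv2) and the standard library are available. Lean on these libraries where they do the work, as an engineer would, in place of code of your own. Each camera call takes 0.05 s, during which the arm holds its last target. There are 200 camera calls.

### The job

The wooden sharpening-stone box has a concealed catch: its front rail is laid with five like, flush wooden staves, and one of them is a push release. Feel along the rail with a fingertip until you find the stave that gives, and press it in so that the lid springs ajar; then push the lid up with a finger and swing it right back past upright until it stays open by itself. Nothing needs to be gripped or picked up: leave the stone and punch in the box and the pencil and hex keys beside it where they lie.

Things in the scene. Friction and masses are not known exactly. Their poses are not given: they have to be found in the camera images.
- stone_box: The wooden box, fixed on the bench, 200 mm deep (x), 284 mm wide (y), 78 mm high. Origin: centre of its underside; x points from the front rail (robot's side) to the hinge side, y along the rail, z up. The closed lid covers the top from box x = -38 mm to the hinge axis (along y) at x = 100 mm, z = 69 mm. Interior under the lid, floor 12 mm above the bench.
- rail (a point): Centre of the front rail's top face, at box x = -65 mm, y = 0, z = 78 mm; axes as the box's. Five like staves, each 50 (x) by 51 (y) mm with 1 mm gaps, lie in a row along y, centres at y = -105, -52.5, 0, 52.5 and 105 mm, flush with the closed lid. Four are fixed; one, in a different place each time, sinks (release).
- release (a joint): How far the live stave is pressed in, in m: 0 up (flush), 0.007 at the bottom. A spring holds it up: it starts to move at about 2 N, needs about 3.5 N at 4 mm, where the catch lets the lid go, and about 5 N at the bottom. It springs back when released.
- lid (a joint): Lid angle in rad: 0 closed, 1.57 upright, 1.95 at its back stop. Once the catch lets go a spring plunger lifts the lid to about 0.35 rad (front edge about 47 mm above the rail), where it stays. The lid (0.2 kg, damped hinge) falls back onto the plunger if let go before upright, and sinks slowly to the stop once more than 0.1 rad past upright.
- lid_edge (a point): Middle of the lid's front edge, half-way through its 10 mm thickness, 138 mm from the hinge axis. It moves with the lid; the lid is 284 mm wide (y) and has no handle. The edge is a smooth polished half-round nosing, 5 mm radius, on which a finger slides easily. Under the lid, at its middle (within 11 mm of it in y), a brass catch hook stands out 20 mm, 10 to 22 mm behind the edge: push beside it.
- oil_stone: Oil stone in its wooden tray, 68 x 200 x 28 mm, lying loose in the box; origin at the centre of its underside.
- nail_punch: Steel nail punch, 127 mm long, 11 mm thick, lying loose in the box in front of the stone; origin at the centre of its underside.
- pencil: Flat red carpenter's pencil, 143 x 15 x 9 mm, loose on the bench at the box's left (+y) side; origin at the centre of its underside.
- hex_keys: Folding hex key set, 98 x 28 x 23 mm, red holder, loose on the bench in front of the rail; origin at the centre of its underside.

How it is judged:
On the way:
1. the live stave is pressed in (value of joint release above 0.003 m).
At the end, for the whole second after the job is handed in: The lid stands open past upright (more than 1.68 rad; upright is 1.57), the live stave has sprung back to within 2 mm of flush, and the stone, the punch, the pencil and the hex keys are within 20 mm of where they lay (value of joint lid above 1.68 rad and value of joint release below 0.002 m and distance of each of oil_stone, nail_punch, pencil, hex_keys from where it was at the start of the episode below 0.02 m); the robot touches nothing.
It fails at once if the stone is shoved or lifted (more than 30 mm from its place) (distance of oil_stone from where it was at the start of the episode above 0.03 m).
It fails at once if the punch is shoved or lifted (more than 30 mm from its place) (distance of nail_punch from where it was at the start of the episode above 0.03 m).
It fails at once if the pencil is shoved or lifted (more than 30 mm from its place) (distance of pencil from where it was at the start of the episode above 0.03 m).
It fails at once if the hex key set is shoved or lifted (more than 30 mm from its place) (distance of hex_keys from where it was at the start of the episode above 0.03 m).
It also fails if it takes over 51 s, if anything falls off the work surface, if the arm or the gripper's body presses on something with over 40 N, if the wrist force passes 120 N, or if a joint passes its speed limit or range.

## Working session

There is one attempt and no reset: what is moved stays moved. The work goes in short steps, Python scripts to look and compute and a tool call to move; the robot and the scene stay as the last step left them, time stands still between calls to the robot, and variables do not carry over. Pictures are saved under pics/ and viewed, at most 10 in all, crops included, and the job is handed in when it is done.

Besides the shell and the picture viewer there is one more tool, called by a JSON object that holds its "op" and its "data". move_arm: Moves the arm, as the interface text tells. Its arguments: {"type":"object","properties":{"series":{"type":"string"},"jaw":{"type":"number"},"newtons":{"type":"number"}},"required":["series"]}

```bash
mkdir -p pics; ls; python3 - <<'E'
from rig import robot
import cv2,numpy as np
np.set_printoptions(precision=4,suppress=True)
o=robot.get_obs();print(o)
for n in ["top","scene"]:
    p=robot.camera(n);cv2.imwrite(f"pics/{n}0.png",p["img"][:,:,::-1])
    for t in ["stone_box","rail","lid_edge","pencil","hex_keys"]:
        for f in (robot.tip_of,robot.search_frame):
            r=f(p,t);print(n,t,f.__name__,[(np.round(a["xyz"],4),round(a["p"],2)) for a in r[:2]])
E
```

```text
pics
{'time': 0.0, 'q': array([ 1.1135,  0.5284,  1.4339, -0.    ,  1.1814, -0.1785]), 'joint_velocities': array([ 0.    ,  0.0018, -0.0005,  0.    , -0.0007,  0.002 ]), 'joint_torque': array([ -0.0003, -44.0048, -17.6589,   0.0631,   0.0584,  -0.0002]), 'position': array([0.1716, 0.6002, 0.2091]), 'tool_rot': array([ 0.1389,  0.9903, -0.001 , -0.0003]), 'ft_force': array([-0.4794, -0.2006,  0.0522]), 'moment': array([-0.0004, -0.0078,  0.0138]), 'grip_force': 0.0, 'grip_width': 0.08702097247931886}
top stone_box call [(array([ 0.5102,  0.0809, -0.003 ]), 0.68)]
top stone_box call [(array([0.5307, 0.0825, 0.0758]), 0.73)]
top rail call [(array([0.4485, 0.0698, 0.0765]), 0.61)]
top rail call [(array([0.5337, 0.0879, 0.08  ]), 0.96), (array([0.4808, 0.2627, 0.0086]), 0.39)]
top lid_edge call [(array([0.4706, 0.0728, 0.0716]), 0.68)]
top lid_edge call [(array([0.542 , 0.0848, 0.0733]), 0.73)]
top pencil call [(array([ 0.4904,  0.2639, -0.001 ]), 0.89)]
top pencil call [(array([0.4862, 0.2667, 0.0101]), 0.83)]
top hex_keys call [(array([0.3497, 0.1153, 0.0015]), 0.74)]
top hex_keys call [(array([0.349 , 0.1202, 0.0201]), 0.69)]
scene stone_box call [(array([0.5042, 0.0831, 0.0008]), 0.71)]
scene stone_box call [(array([0.5008, 0.0353, 0.0732]), 0.65)]
scene rail call [(array([0.4447, 0.0688, 0.0796]), 0.93)]
scene rail call [(array([0.5019, 0.0341, 0.0769]), 0.93)]
scene lid_edge call [(array([0.4715, 0.0807, 0.0757]), 0.63)]
scene lid_edge call [(array([0.5377, 0.0668, 0.0823]), 0.68)]
scene pencil call [(array([0.3489, 0.1119, 0.0007]), 0.6)]
scene pencil call []
scene hex_keys call [(array([0.3504, 0.1134, 0.0001]), 0.87)]
scene hex_keys call [(array([0.3447, 0.1081, 0.0188]), 0.7)]
```

View pics/top0.png

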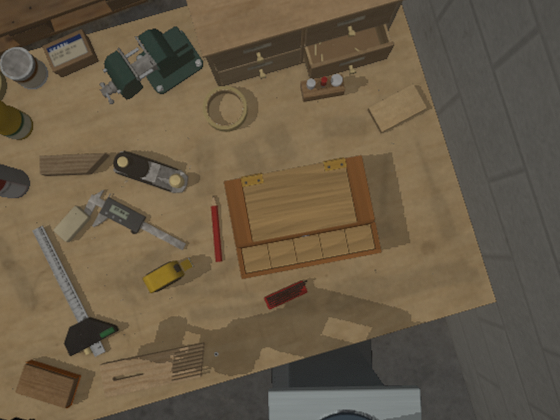

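View pics/scene0.png

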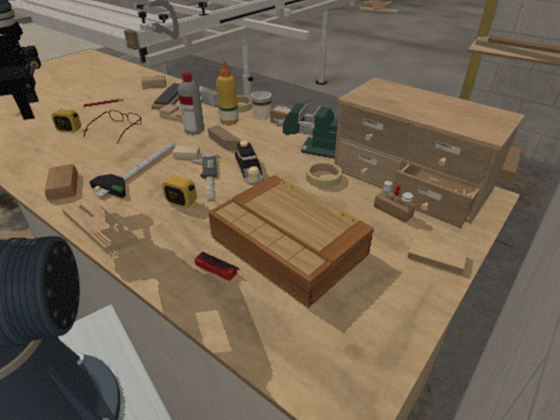

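The top view shows the box turned about 10° in the image, with corners near (241,277), (380,253), (364,157) and (226,180). The stave row runs along row ~250 and the lid's hinge is at the far side. The hex keys lie in front at (286,294) and the pencil on the left at (216,230).

```bash
cat > h.py <<'E'
import cv2,numpy as np
from rig import robot
np.set_printoptions(precision=4,suppress=True)
def unproj(p,uv,z):
    K=p["mtx"];T=p["world_to_cam"];R=T[:3,:3];c=-R.T@T[:3,3]
    d=R.T@np.linalg.inv(K)@np.array([*uv,1.0]);return c+d*(z-c[2])/d[2]
E
python3 - <<'E'
from h import *
p=robot.camera("top")
c=[unproj(p,u,0.078) for u in [(241,277),(380,253),(364,157),(226,180)]]
for x in c: print(x)
c=np.array(c)
for a,b in((0,1),(3,2),(0,3),(1,2)):
    d=c[b]-c[a];print(np.linalg.norm(d),np.degrees(np.arctan2(d[1],d[0])))
print(c.mean(0))
im=p["img"][140:300,200:400,::-1];cv2.imwrite("pics/crop.png",cv2.resize(im,(800,640))[:600])
E
```

```text
[0.3932 0.2063 0.078 ]
[ 0.4346 -0.0716  0.078 ]
[ 0.6284 -0.0464  0.078 ]
[0.5883 0.2333 0.078 ]
0.280931375266547 -81.51877006917069
0.28250584210930774 -81.85329497598688
0.19699901453257357 7.885862124186222
0.19537243877999755 7.420532643404916
[0.5111 0.0804 0.078 ]
```

View pics/crop.png

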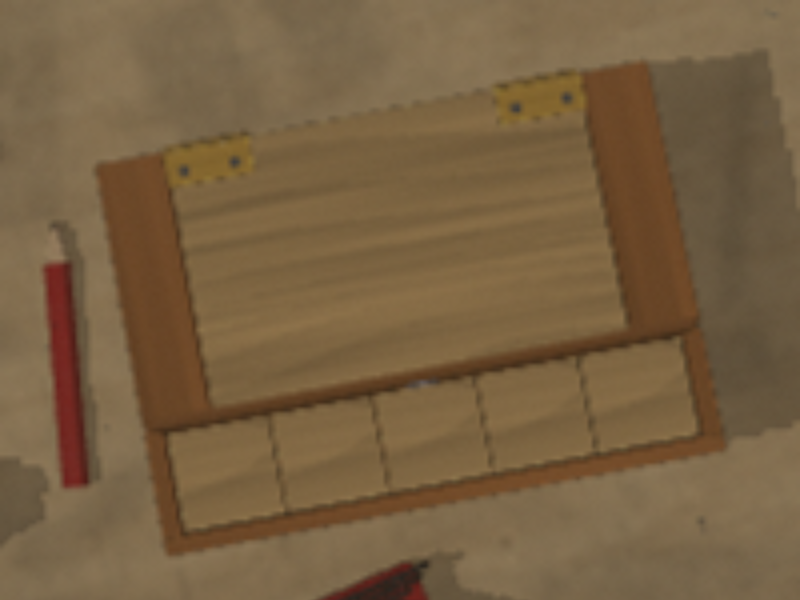

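Crop: the stave seams are clear, the box yaw is about 8° and its centre is near (0.511, 0.081). That gives a rail centre of about (0.446, 0.072), which agrees with the networks. Next I close the fingers and head for the +y stave.

{"op": "move_arm", "data": {"series": "-45 -42 0 0 0 -7; -90 -85 0 0 0 -14; -120 -113 0 0 0 -20; -150 -141 0 0 0 -24; -180 -169 0 0 0 -24; -210 -197 0 0 0 -24; -240 -225 0 0 0 -24; -270 -253 0 0 0 -24", "jaw": 0, "newtons": 10}}

```text
time: 1.82
position: [0.3434, 0.3137, 0.2104]
tool_rot: [-0.07, 0.998, 0.0, 0.0]
ft_force: [0.2, -0.3, 0.9]
grip_width: 0.0415
grip_force: 0.0
```

```bash
cat >> h.py <<'E'
from scipy.spatial.transform import Rotation as Ro
YAW=np.radians(8.0);C=np.array([0.5107,0.0806,0.0]);RB=Ro.from_euler('z',YAW).as_matrix()
RT=RB@np.diag([-1.,1,-1])   # tool down, tool y = box y
def where():
    o=robot.get_obs();R=Ro.from_quat(o["tool_rot"])
    tip=o["position"]+R.as_matrix()[:,2]*0.022
    f=RB.T@o["ft_force"]
    print("t %.2f tip(box mm)"%o["time"],np.round(1000*RB.T@(tip-C),1),"F(box)",np.round(f,2),"w",round(o["grip_width"],4),"q",np.round(o["q"],2))
    return o,R,tip
def go(b):   # b: tip target in box frame, mm
    o,R,tip=where();M=R.as_matrix()
    tcp=C+RB@np.array(b)/1000-RT[:,2]*0.022
    print(b,"-> shift",np.round(1000*M.T@(tcp-o["position"]),1),"turn",np.round(np.degrees((R.inv()*Ro.from_matrix(RT)).as_rotvec()),1))
E
python3 - <<'E'
from h import *
go([-70,105,110]);go([-70,105,90])
E
```

```text
t 1.82 tip(box mm) [-133.2  254.1  188.4] F(box) [ 0.15 -0.33  0.94] w 0.0415 q [ 0.5   0.31  1.82 -0.    1.01 -1.21]
[-70, 105, 110] -> shift [ -63.  -149.2   78.4] turn [0.  0.  0.1]
t 1.82 tip(box mm) [-133.2  254.1  188.4] F(box) [ 0.15 -0.33  0.94] w 0.0415 q [ 0.5   0.31  1.82 -0.    1.01 -1.21]
[-70, 105, 90] -> shift [ -63.  -149.2   98.4] turn [0.  0.  0.1]
```

{"op": "move_arm", "data": {"series": "-15 -35 0 0 0 0; -30 -70 15 0 0 0; -45 -105 35 0 0 0; -60 -140 60 0 0 0; -63 -149 82 0 0 0; -63 -149 94 0 0 0; -63 -149 98 0 0 0; -63 -149 98 0 0 0"}}

```text
time: 2.48
position: [0.4253, 0.1763, 0.1112]
tool_rot: [-0.07, 0.998, -0.0, -0.001]
ft_force: [0.0, -1.5, 0.2]
grip_width: 0.0008
grip_force: 0.0
```

```bash
python3 -c "
from h import *
go([-70,105,78])"
```

```text
t 2.48 tip(box mm) [-71.3 106.6  89.2] F(box) [-0.19 -1.48  0.2 ] w 0.0008 q [ 0.15  0.48  1.93  0.    0.74 -1.56]
[-70, 105, 78] -> shift [-1.3 -1.6 11.2] turn [ 0.  -0.1 -0. ]
```

{"op": "move_arm", "data": {"series": "-1 0 5 0 0 0; -1 0 9 0 0 0; -1 0 11 0 0 0; -1 0 12 0 0 0; -1 0 13 0 0 0; -1 0 14 0 0 0; -1 0 14 0 0 0; -1 0 14 0 0 0"}}

```text
time: 3.15
position: [0.4269, 0.1768, 0.0981]
tool_rot: [-0.07, 0.998, 0.0, 0.0]
ft_force: [-0.2, -0.3, 0.8]
grip_width: 0.0005
grip_force: 0.0
```

```bash
python3 -c "
from h import *
where()"
```

```text
t 3.15 tip(box mm) [-69.6 106.9  76.1] F(box) [-0.19 -0.26  0.84] w 0.0005 q [ 0.15  0.5   1.94 -0.    0.7  -1.56]
```

{"op": "move_arm", "data": {"series": "0 0 1 0 0 0; 0 0 2 0 0 0; 0 0 3 0 0 0; 0 0 3 0 0 0"}}

```text
time: 3.48
position: [0.4267, 0.1767, 0.0949]
tool_rot: [-0.07, 0.998, -0.0, -0.0]
ft_force: [0.0, 0.5, -0.1]
grip_width: -0.0002
grip_force: 0.0
```

```bash
python3 -c "
from h import *
where()"
```

```text
t 3.48 tip(box mm) [-69.8 106.8  72.9] F(box) [ 0.06  0.45 -0.06] w -0.0002 q [ 0.15  0.51  1.94 -0.    0.69 -1.56]
```

```bash
python3 -c "
from h import *
p=robot.camera('scene');cv2.imwrite('pics/s1.png',cv2.resize(p['img'][100:310,150:430,::-1],(800,600),interpolation=cv2.INTER_CUBIC));where()"
```

```text
t 3.53 tip(box mm) [-69.7 106.8  72.9] F(box) [-0.35  0.47 -0.22] w 0.0004 q [ 0.15  0.51  1.94  0.    0.69 -1.56]
```

View pics/s1.png

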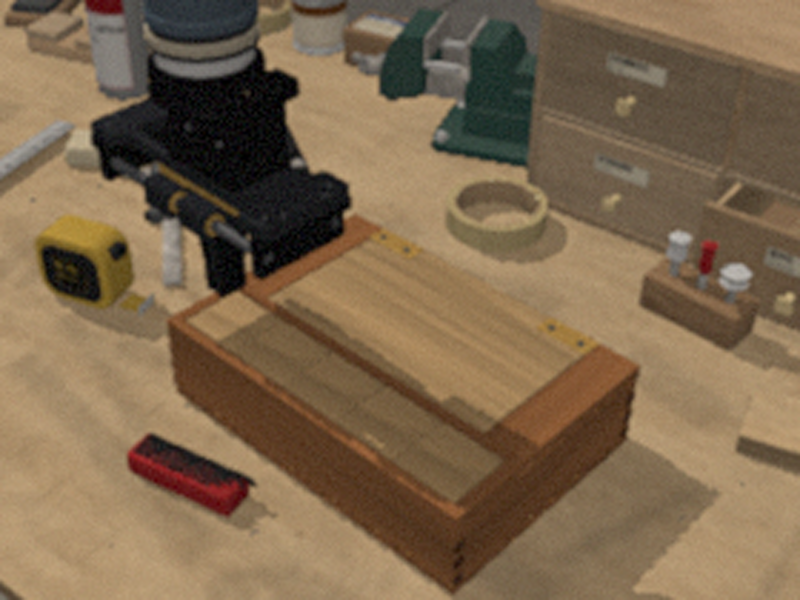

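The crop shows the finger at about (225,285), which seems to be beside the box's left wall rather than on the staves. I'll check the box model in both cameras.

```bash
python3 - <<'E'
from h import *
o=robot.get_obs();tip=o["position"]-[0,0,.022]
for n in ("scene","top"):
    p=robot.camera(n);K=p["mtx"];T=p["world_to_cam"]
    def pr(w):
        c=T[:3,:3]@w+T[:3,3];c=K@c;return c[:2]/c[2]
    P=[C+RB@np.array(b)/1000 for b in [(-100,142,78),(-100,-142,78),(100,-142,78),(100,142,78),(-70,105,78)]]+[tip,o["position"],o["position"]+[0,0,.048]]
    for w in P:
        u=pr(w);print(n,u.round(1),((u-[150,100])*[800/280,600/210]).round(0) if n=="scene" else "")
    cv2.imwrite(f"pics/{n}2.png",cv2.resize(p['img'][150:300,190:390,::-1],(800,600),interpolation=cv2.INTER_CUBIC))
    if n=="scene":
        for u in [(172,322),(460,515),(637,372),(358,220)]:
            w=unproj(p,np.array(u)/[800/280,600/210]+[150,100],.078);print("box",RB.T@(w-C)*1000)
E
```

```text
scene [208.3 209.7] [167. 313.]
scene [307.4 281.5] [450. 519.]
scene [374.6 228.5] [642. 367.]
scene [275.8 173.4] [360. 210.]
scene [230.4 211.2] [230. 318.]
scene [230.1 212.6] [229. 322.]
scene [229.3 204.4] [227. 298.]
scene [227.5 185.5] [222. 244.]
box [-103.4843  130.8497   78.    ]
box [ -93.42   -144.3762   78.    ]
box [  93.2362 -142.8159   78.    ]
box [ 88.2647 131.7868  78.    ]
top [240.5 277.7] 
top [381.2 254.6] 
top [363.9 156.5] 
top [225.1 179.2] 
top [256.4 259.7] 
top [255.7 259.7] 
top [255.  259.9] 
top [253.5 260.6]
```

View pics/top2.png

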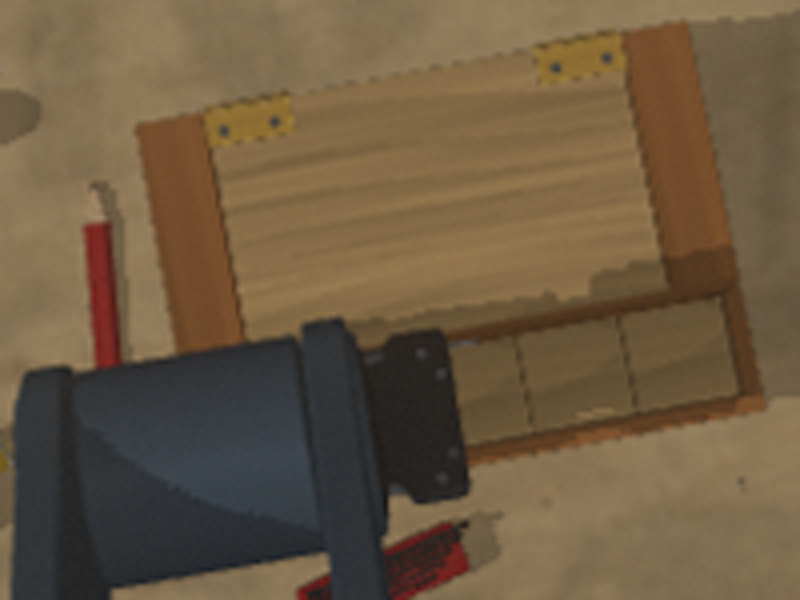

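View pics/scene2.png

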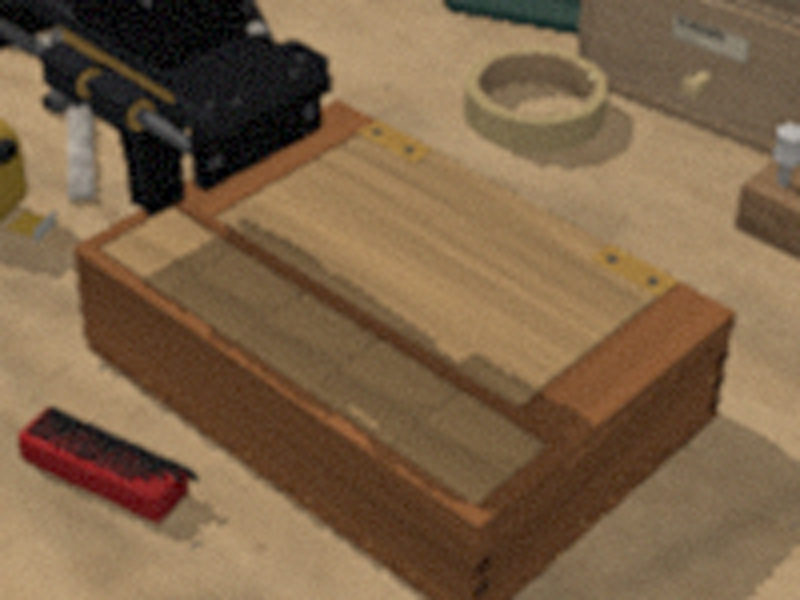

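The finger's end shows at about (160,210) in this crop, while the calibration puts the tip at (160,250). So it looks higher than assumed and is not touching yet, which agrees with the zero force. I'll use the wrist camera to check.

```bash
python3 - <<'E'
from h import *
o=robot.get_obs();tip=o["position"]-[0,0,.022]
p=robot.camera("wrist");K=p["mtx"];T=p["world_to_cam"]
print("cam",-T[:3,:3].T@T[:3,3],"fwd",T[2,:3],"tcp",o["position"])
im=p["img"][:,:,::-1].copy()
for b in [(-100,142,78),(-100,-142,78),(100,-142,78),(100,142,78),(-90,131,78),(-40,131,78),(-90,79,78),(-40,79,78)]:
    c=K@(T[:3,:3]@(C+RB@np.array(b)/1000)+T[:3,3]);u=c[:2]/c[2];print(b,u.round(0),c[2].round(3))
    if c[2]>0: cv2.circle(im,tuple(int(v) for v in u),3,(0,0,255),-1)
c=K@(T[:3,:3]@tip+T[:3,3]);print("tip",c[:2]/c[2]);cv2.circle(im,tuple(int(v) for v in c[:2]/c[2]),3,(255,0,0),-1)
cv2.imwrite("pics/w1.png",im)
E
```

```text
cam [0.3456 0.1662 0.2696] fwd [ 0.2921  0.0417 -0.9555] tcp [0.4268 0.1767 0.095 ]
(-100, 142, 78) [335. 199.] 0.198
(-100, -142, 78) [-167.  199.] 0.198
(100, -142, 78) [-66. 462.] 0.257
(100, 142, 78) [321. 463.] 0.257
(-90, 131, 78) [315. 216.] 0.201
(-40, 131, 78) [312. 293.] 0.216
(-90, 79, 78) [225. 216.] 0.201
(-40, 79, 78) [228. 293.] 0.216
tip [273.1727 245.5239]
```

View pics/w1.png

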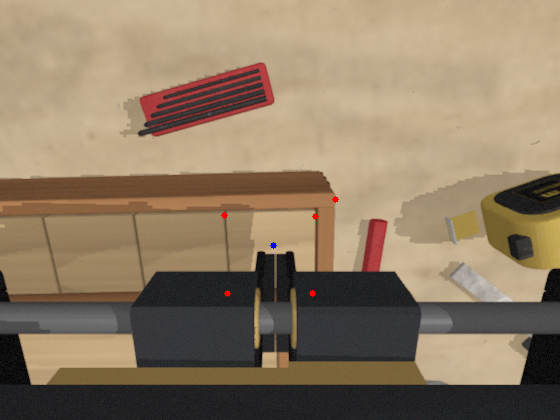

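The wrist view confirms the box model: the dots land on the box corner and stave corners, and the fingers are over the left stave with their end at (275,253). The tip seems about 30 mm short of contact, so I'll descend with the force watched.

{"op": "move_arm", "data": {"series": "0 0 2 0 0 0; 0 0 5 0 0 0; 0 0 8 0 0 0; 0 0 10 0 0 0; 0 0 12 0 0 0; 0 0 13 0 0 0; 0 0 14 0 0 0; 0 0 14 0 0 0"}}

```text
time: 4.35
position: [0.4267, 0.1767, 0.0808]
tool_rot: [-0.07, 0.998, -0.0, -0.0]
ft_force: [-0.2, 0.2, -0.1]
grip_width: 0.0006
grip_force: 0.0
```

```bash
python3 -c "
from h import *
where()"
```

```text
t 4.35 tip(box mm) [-69.8 106.9  58.8] F(box) [-0.13  0.2  -0.14] w 0.0006 q [ 0.15  0.54  1.95  0.    0.65 -1.56]
```

{"op": "move_arm", "data": {"series": "0 0 1 0 0 0; 0 0 3 0 0 0; 0 0 5 0 0 0; 0 0 6 0 0 0; 0 0 7 0 0 0; 0 0 8 0 0 0; 0 0 8 0 0 0"}}

```text
time: 4.93
position: [0.4267, 0.1767, 0.0729]
tool_rot: [-0.07, 0.998, -0.0, -0.0]
ft_force: [-0.3, 0.3, -0.4]
grip_width: 0.0005
grip_force: 0.0
```

```bash
python3 -c "
from h import *
where()"
```

```text
t 4.93 tip(box mm) [-69.8 106.9  50.9] F(box) [-0.26  0.3  -0.41] w 0.0005 q [ 0.15  0.55  1.96  0.    0.63 -1.56]
```

{"op": "move_arm", "data": {"series": "0 0 1 0 0 0; 0 0 2 0 0 0; 0 0 3 0 0 0; 0 0 4 0 0 0; 0 0 4 0 0 0"}}

```text
time: 5.35
position: [0.4268, 0.1767, 0.0689]
tool_rot: [-0.07, 0.998, -0.0, -0.0]
ft_force: [0.8, -1.0, -0.5]
grip_width: 0.0008
grip_force: 0.0
```

```bash
python3 -c "
from h import *
where()"
```

```text
t 5.35 tip(box mm) [-69.8 106.9  46.9] F(box) [ 0.64 -1.07 -0.46] w 0.0008 q [ 0.15  0.56  1.96 -0.    0.62 -1.56]
```

{"op": "move_arm", "data": {"series": "0 0 1 0 0 0; 0 0 2 0 0 0; 0 0 3 0 0 0; 0 0 4 0 0 0; 0 0 4 0 0 0"}}

```text
time: 5.77
position: [0.4269, 0.1767, 0.0651]
tool_rot: [-0.07, 0.998, -0.0, 0.0]
ft_force: [-0.8, 0.6, 1.5]
grip_width: 0.0007
grip_force: 0.9
```

```bash
python3 - <<'E'
from h import *
where()
p=robot.camera('wrist');q=robot.camera('scene')
a=p['img'][150:390,100:440,::-1];b=q['img'][150:300,190:390,::-1]
cv2.imwrite('pics/m1.png',np.hstack([cv2.resize(a,(400,282)),cv2.resize(b,(376,282),interpolation=cv2.INTER_CUBIC)]))
E
```

```text
t 5.77 tip(box mm) [-69.6 106.9  43.1] F(box) [-0.74  0.67  1.54] w 0.0007 q [ 0.15  0.57  1.96 -0.    0.61 -1.56]
```

View pics/m1.png

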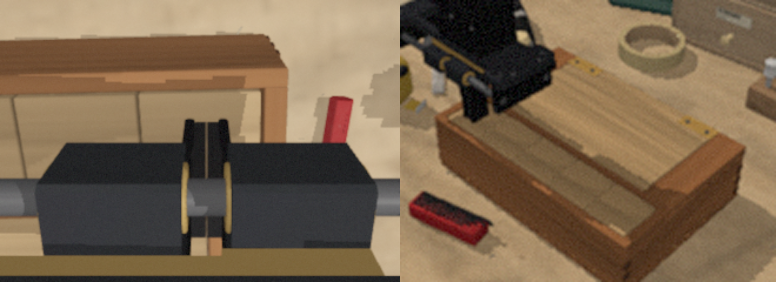

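The fingertip end is now right on the left stave (finger at (205,125) in the wrist half, (475,118) in the scene half), and force is building. So the real tip sits about 35 mm behind what the TCP reading implies. Next I press a bit more.

{"op": "move_arm", "data": {"series": "0 0 1 0 0 0; 0 0 1 0 0 0; 0 0 2 0 0 0; 0 0 2 0 0 0; 0 0 2 0 0 0"}}

```text
time: 6.28
position: [0.4269, 0.1767, 0.0631]
tool_rot: [-0.07, 0.998, 0.0, 0.0]
ft_force: [0.7, 0.3, 5.5]
grip_width: 0.0004
grip_force: 1.9
```

```bash
python3 -c "
from h import *
where()"
```

```text
t 6.28 tip(box mm) [-69.6 106.9  41.1] F(box) [0.71 0.24 5.51] w 0.0004 q [ 0.15  0.57  1.96 -0.    0.61 -1.56]
```

{"op": "move_arm", "data": {"series": "0 0 1 0 0 0; 0 0 1 0 0 0; 0 0 2 0 0 0; 0 0 2 0 0 0; 0 0 2 0 0 0"}}

```text
time: 6.7
position: [0.4268, 0.1767, 0.061]
tool_rot: [-0.07, 0.998, -0.0, -0.0]
ft_force: [-0.2, 1.0, 3.6]
grip_width: 0.0002
grip_force: 1.6
```

```bash
python3 -c "
from h import *
where()"
```

```text
t 6.70 tip(box mm) [-69.7 106.9  39. ] F(box) [-0.08  1.01  3.62] w 0.0002 q [ 0.15  0.58  1.96 -0.    0.6  -1.56]
```

The force holds near 3.6 N while the tip sinks, so this stave gives. I'll press it through.

{"op": "move_arm", "data": {"series": "0 0 1 0 0 0; 0 0 2 0 0 0; 0 0 2 0 0 0; 0 0 2 0 0 0"}}

```text
time: 7.03
position: [0.4268, 0.1767, 0.059]
tool_rot: [-0.07, 0.998, -0.0, -0.0]
ft_force: [-0.7, 0.2, 3.9]
grip_width: 0.0004
grip_force: 2.0
```

```bash
python3 - <<'E'
from h import *
where()
p=robot.camera('scene')
print([(RB.T@(np.array(a["xyz"])-C)*1000,a["p"]) for a in robot.tip_of(p,"lid_edge")])
b=p['img'][120:300,170:410,::-1]
cv2.imwrite('pics/s3.png',cv2.resize(b,(800,600),interpolation=cv2.INTER_CUBIC))
E
```

```text
t 7.03 tip(box mm) [-69.7 106.8  37. ] F(box) [-0.64  0.26  3.9 ] w 0.0004 q [ 0.15  0.58  1.96 -0.    0.6  -1.56]
[(array([-29.609 ,   4.1613, 122.3   ]), 0.93)]
```

View pics/s3.png

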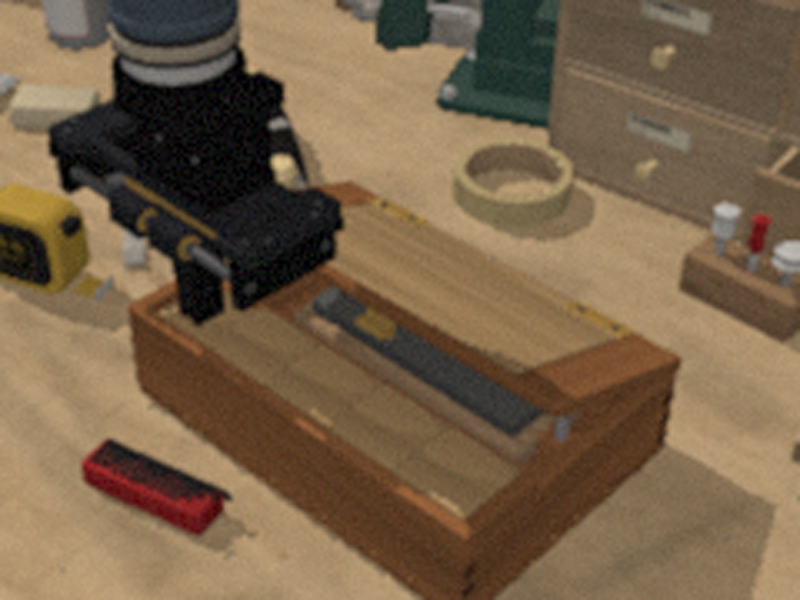

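The lid has sprung ajar: its front edge is near box x=-30, z=122, and the stone and punch show inside, undisturbed. I'll lift off the stave, slide to y≈70 clear of the middle hook, and bring the finger up in front of the edge.

{"op": "move_arm", "data": {"series": "0 0 -5 0 0 0; 0 0 -12 0 0 0; 0 0 -20 0 0 0; 0 -10 -25 0 0 0; 0 -20 -25 0 0 0; 0 -30 -25 0 0 0; 0 -37 -25 0 0 0; -10 -37 -25 0 0 0"}}

```text
time: 7.8
position: [0.4396, 0.1396, 0.0836]
tool_rot: [-0.069, 0.998, -0.0, -0.002]
ft_force: [-1.5, 0.6, 0.1]
grip_width: 0.0005
grip_force: 0.0
```

```bash
sed -i 's/\*0.022/*-0.0125/g' h.py; cat >> h.py <<'E'
def lid(n="scene"):
    p=robot.camera(n);r=robot.tip_of(p,"lid_edge")
    for a in r[:1]:
        e=RB.T@(np.array(a["xyz"])-C)*1000;print(n,"edge",e.round(1),"p",round(a["p"],2),"angle",np.arctan2(e[2]-69,100-e[0]).round(2))
E
python3 -c "
from h import *
where();lid()"
```

```text
t 7.80 tip(box mm) [-62.2  68.4  96.1] F(box) [-1.36  0.75  0.12] w 0.0005 q [ 0.06  0.53  1.95 -0.    0.67 -1.64]
scene edge [-29.5  -0.2 122.7] p 0.94 angle 0.39
```

{"op": "move_arm", "data": {"series": "-9 0 0 0 0 0; -15 0 0 0 0 0; -19 0 -3 0 0 0; -23 0 -9 0 0 0; -27 0 -16 0 0 0; -31 0 -23 0 0 0; -35 0 -29 0 0 0; -39 0 -35 0 0 0"}}

```text
time: 8.57
position: [0.4793, 0.1473, 0.1199]
tool_rot: [-0.07, 0.998, 0.0, -0.001]
ft_force: [-3.9, -0.2, 1.3]
grip_width: 0.0004
grip_force: 2.0
```

```bash
python3 -c "
from h import *
where();lid()"
```

```text
t 8.57 tip(box mm) [-21.8  70.4 132.4] F(box) [-3.92  0.33  1.31] w 0.0004 q [ 0.07  0.5   1.82  0.    0.82 -1.64]
scene edge [-10.2   2.8 156.6] p 0.68 angle 0.67
```

{"op": "move_arm", "data": {"series": "-5 0 -5 0 0 0; -10 0 -11 0 0 0; -15 0 -16 0 0 0; -21 0 -22 0 0 0; -28 0 -27 0 0 0; -35 0 -32 0 0 0; -42 0 -36 0 0 0; -49 0 -39 0 0 0"}}

```text
time: 9.33
position: [0.5305, 0.1539, 0.1588]
tool_rot: [-0.07, 0.998, -0.0, 0.001]
ft_force: [-1.6, -0.4, -0.0]
grip_width: 0.0005
grip_force: 0.6
```

```bash
python3 -c "
from h import *
where();lid()"
```

```text
t 9.33 tip(box mm) [ 29.8  69.8 171.3] F(box) [-1.61 -0.2  -0.04] w 0.0005 q [ 0.08  0.5   1.67 -0.    0.97 -1.63]
scene edge [ 45.    4.2 199.9] p 0.74 angle 1.17
```

{"op": "move_arm", "data": {"series": "-7 0 -3 0 0 0; -14 0 -5 0 0 0; -22 0 -7 0 0 0; -30 0 -9 0 0 0; -38 0 -9 0 0 0; -46 0 -9 0 0 0; -54 0 -9 0 0 0; -62 0 -9 0 0 0"}}

```text
time: 10.1
position: [0.5913, 0.1626, 0.1669]
tool_rot: [-0.07, 0.998, 0.0, -0.0]
ft_force: [-0.3, 0.4, 0.1]
grip_width: 0.0003
grip_force: 0.3
```

```bash
python3 -c "
from h import *
where();lid()"
```

```text
t 10.10 tip(box mm) [ 91.3  70.  179.4] F(box) [-0.19  0.46  0.11] w 0.0003 q [ 0.09  0.56  1.51  0.    1.07 -1.62]
scene edge [110.4   5.7 208.7] p 0.88 angle 1.64
```

Just about upright. I push on past the balance point and hold.

{"op": "move_arm", "data": {"series": "-6 0 0 0 0 0; -12 0 0 0 0 0; -18 0 0 0 0 0; -24 0 0 0 0 0; -29 0 0 0 0 0; -29 0 0 0 0 0; -29 0 0 0 0 0; -29 0 0 0 0 0"}}

```text
time: 10.87
position: [0.6189, 0.1665, 0.167]
tool_rot: [-0.07, 0.998, -0.0, -0.0]
ft_force: [-0.3, 0.1, -0.5]
grip_width: 0.0005
grip_force: 0.0
```

```bash
python3 -c "
from h import *
where();lid()"
```

```text
t 10.87 tip(box mm) [119.2  70.  179.5] F(box) [-0.34  0.11 -0.48] w 0.0005 q [ 0.09  0.6   1.43 -0.    1.11 -1.62]
scene edge [154.9   7.  200.3] p 0.57 angle 1.97
```

The lid is at its back stop. I retreat up and back.

{"op": "move_arm", "data": {"series": "12 0 0 0 0 0; 35 0 -5 0 0 0; 60 0 -15 0 0 0; 90 0 -30 0 0 0; 120 0 -45 0 0 0; 140 0 -60 0 0 0; 150 0 -60 0 0 0; 150 0 -60 0 0 0"}}

```text
time: 11.63
position: [0.4688, 0.1455, 0.2277]
tool_rot: [-0.07, 0.998, 0.0, 0.0]
ft_force: [0.9, -0.1, 0.5]
grip_width: 0.0007
grip_force: 0.0
```

```bash
python3 - <<'E'
from h import *
where();lid();lid("top")
p=robot.camera('scene');cv2.imwrite('pics/end.png',p['img'][:,:,::-1])
for t in ("pencil","hex_keys"):print(t,[(np.array(a["xyz"]).round(3),round(a["p"],2)) for a in robot.tip_of(robot.camera("top"),t)[:1]])
E
```

```text
t 11.63 tip(box mm) [-32.5  70.1 240.2] F(box) [ 0.92 -0.2   0.47] w 0.0007 q [ 0.07  0.32  1.74  0.    1.08 -1.64]
scene edge [-66.8  -2.5  76.7] p 0.17 angle 0.05
top edge [153.8   5.7 191.1] p 0.65 angle 1.99
pencil []
hex_keys [(array([0.351, 0.114, 0.001]), 0.87)]
```

View pics/end.png

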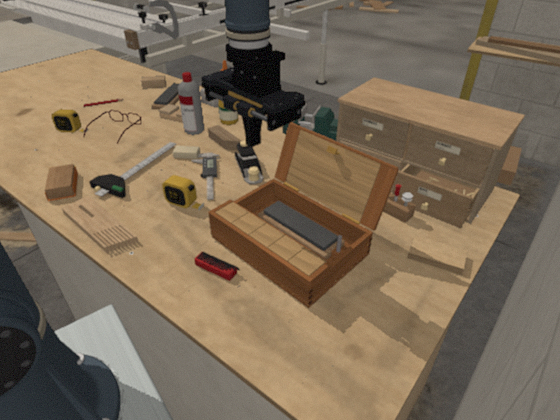

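The picture shows the lid standing open on its stop (edge from (295,130) to (390,170)), the stone still in the box at (300,222), and the hex keys in place at (216,265). The staves are flush and the gripper is clear of everything, so I hand in.

```bash
python3 -c "
from rig import robot
print(robot.hand_in())"
```

```text
the job is handed in; nothing more can be done
None
```

I pressed the live stave (the leftmost, +y) so the lid sprang ajar, then pushed the lid back to its stop at about 1.95 rad, where it stayed open. I handed in at about 12 s with the arm clear; no verdict came back. The last pictures showed the stone and hex keys in place; I didn't check the punch closely, and the final pencil search found nothing.

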